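# Index the dish to its next petal

## Robot

A 6-joint arm with a two-finger parallel gripper is mounted at the origin on the work surface. World frame = base frame: x ahead of the robot, y to its left, z up, the work surface at z = 0. Lengths are in m, angles in rad, forces in N, time in s.
With the tool pointing down it reaches from about 0.375 to 0.9 m from the base axis. Payload 3.1 kg.
Tool frame: the origin (TCP) lies midway between the tips of the shut fingers; the grasp point (between the pads) lies 19 mm behind it; x points along the fingers, z is the direction in which the jaws open and shut, and the axes are right-handed (so a half turn about x gives the same grasp; the last joint's range is limited). The gripper opens to 85 mm and grips with 20 to 120 N. Pads are 22 mm wide; open, the fingers measure 114 mm over their backs; the gripper's body (76 mm by 85 mm) begins 54 mm behind the grasp point. The pads swing forward as they close: fully open they stand 13 mm farther back than shut.
Start: joints at [-0.178, 0.527, 1.433, -0, 1.181, -0.178], TCP at [0.625, 0, 0.206] pointing down, gripper open.
Joint ranges: [-3.08, 3.08], [-0.75, 2.2], [0.22, 2.44], [-1.43, 4.57], [0, 2.65], [-2.85, 2.85]. Speed limits (rad/s): [2.79, 2.79, 3.14, 3.14, 3.14, 3.14].

## Interface

Orientations are given as a unit quaternion [x, y, z, w].
In Python, from station import telemetry, optics, manip gives the robot as it stands.
- The arm moves only by the tool step_arm, never from a script. Its argument "commands" is a list of rows, each a list of 4 numbers: the shift along the tool's x, y, z in m, then the turn about the tool's x in rad. A call has 1 to 8 rows; each row is the pose to reach, as a shift and turn from the pose measured when the call began, along the tool's axes at that moment; what a row does not reach only later rows make up. A row lasts 1/12 s, in which the tool goes at most 41.7 mm and 7.16 degrees, less where a joint would pass 70% of its speed; a pose out of reach is approached as far as the arm can. A call with a gripper value outside its range is refused whole. "jaw" is the finger opening in m, from 0 to 0.0854, set as the call begins (left out, the last holds). The fingers move at their own pace and stop on an object; "grip_force" is the grip in N (left out, the last holds). Time passes only in rows, so rows that repeat a pose let the fingers close. It gives the time, the measured TCP pose, the force and the opening at its end, in the units of the state.
- telemetry.sense(): the state, without advancing time (a new reading comes with each control period).
- optics.snapshot(name): name is "scene" or "side" or "wrist"; returns the picture (384x512x3 uint8, red, green, blue); there is no depth.
- optics.camera_params(name): a dict with "mtx" (3x3 intrinsics, pixels), "k1" (the pictures are not rectified: a ray, as slopes to the right and down, at radius r is drawn at 1 + k1 r^2 times it, then the intrinsics apply), "origin" and "attitude" of the camera in the world. Camera axes: x right, y down, z forward; pixel columns grow to the right and rows downward; lengths in m; the calibration is good to about 2 mm. A picture is of the moment at which its call begins: read the wrist's pose just before it. camera_params takes no time and is no camera call; for the wrist camera it gives the pose at the moment of the call.
- manip.sign_off(): hands the job in, once; it reports no verdict.
The state is a dict: "t": time; "q": joint angles; "qd": joint speeds; "tau": joint torques, N m; "tcp_pos": TCP position; "tool_rot": TCP orientation; "force": force on the tool from outside, world axes, zero at the start; "ft_torque": the same for the moment, N m; "finger_gap": opening from 0.0 (shut) to 1.0 (fully open).
Only numpy, scipy, OpenCV 4.12 (cv2) and the standard library are available. Lean on these libraries where they do the work, as an engineer would, in place of code of your own. Each camera call takes 0.05 s, during which the arm holds its last target.

## Task

The silver dish on the click-stop dividing dial is ready for its next petal to be chased: with a fingertip against one of the dial's lobes, gently turn the dial exactly four clicks clockwise (seen from above) from where it stands, and leave it at rest in that fourth click. The dish must ride round on the dial's cork pad, neither touched nor lifted nor shifted on it, and nothing is to be gripped or picked up. Leave the tools lying around it where they are, and finish with the hand clear.

Things in the scene. Friction and masses are not known exactly. Their poses are not given: they have to be found in the camera images.
- stand: Dividing stand fixed to the bench: round teal base 210 mm across, 10 mm high (bolt heads 16 mm), hub 148 mm across, 28 mm high, carrying the dark click-stop dial. Origin on the dial's axis at bench level, z up; +x points away from the robot (within 0.35 rad). At +65 degrees about z a steel plunger housing, up to 127 mm from the axis, 26 mm high. The robot's side is free.
- dial_axis (a point): Point on the dial's axis, level with the dial's flat top, 48 mm above the bench; fixed. The dial is a dark disc 164 mm across and 18 mm thick (30 to 48 mm above the bench) with eight equal lobes round its rim and 24 light lines on top, one per click.
- lobe0 (a point): Centre of the lobe with the brass dot, 92 mm from the dial's axis, 39 mm above the bench, turning with the dial. Eight equal lobes, 45 degrees apart: each 16 mm wide, 18 mm thick, straight radial flanks, round end 100 mm from the axis, standing 18 mm out from the disc, with gaps of 50 to 60 mm between them. The free way in for a finger is from above into a gap.
- dial (a joint): Dial angle, rad, growing clockwise seen from above. 24 stops a turn, at whole multiples of 0.2618 (15 degrees); starts at rest in one of stops 0 to 7. A sprung ball holds it: some 8 N at a lobe starts it out of a stop, fading towards half way (7.5 degrees); past that it jumps by itself into the next stop and stays. Turns both ways, no end stop. Four clicks are 60 degrees.
- scriber (a point): Point of the scriber, 82 mm above the bench, 36 mm from the dial's axis on the stand's +x side, over the dish. Its arm (10 mm thick, 124 mm above the bench) runs out along +x to a post 16 mm thick and 160 mm high that stands 150 mm from the axis. Fixed; keep clear.
- index_mark (a point): Top of the fixed brass index mark at the dial's rim, 46 mm above the bench, 108 mm from the axis (12 by 10 mm in plan), at -65 degrees about the stand's z. Fixed.
- dish: The silver dish, loose: six upturned petals, about 98 mm across, 17 mm high, 0.22 kg, standing by its own weight on the cork pad (112 mm across) in the middle of the dial. Origin: centre of its underside, 51 mm above the bench; z up; x along one petal.
- petal (a point): Point on the outer part of one petal of the dish, 40 mm from the dish's centre and 12 mm above its underside, along the dish's x axis.
- punch_a: Bright steel chasing punch lying on the bench, about 115 mm long along its x, 11 mm thick. Origin: underside. To be left alone.
- punch_b: Dark steel chasing punch of the same size, alongside. To be left alone.
- brush: Bench brush lying flat, about 190 mm long along its x, 42 mm wide, under 30 mm high. To be left alone.
- hammer: Chasing hammer lying on the bench, 250 mm long along its x (head at +x), 28 mm thick. To be left alone.
- stake: Small waisted iron stake standing upright, 80 mm across the foot, 104 mm high. Origin: centre of the underside. To be left alone.
- oil: Amber oil bottle, 48 mm across, 105 mm high. Origin: centre of the underside. To be left alone.
- block: Polished steel bench block, 70 by 70 by 25 mm. Origin: centre of the underside. To be left alone.
Mind the look-alikes: they are no part of the job. What is shaped like the dish but blue is not meant.

How it is judged:
By the outcome, as a careful person would: the job done as asked, in the order asked, and still so for the second after the job is handed in, with the robot touching nothing.
It also fails if it takes over 48 s, if anything falls off the work surface, if the arm or the gripper's body presses on something with over 40 N, if the wrist force passes 120 N, or if a joint passes its speed limit or range.

## Working session

There is one attempt and no reset: what is moved stays moved. The work goes in short steps, Python scripts to look and compute and a tool call to move; the robot and the scene stay as the last step left them, time stands still between calls to the robot, and variables do not carry over. Pictures are saved under pics/ and viewed, and the job is handed in when it is done.

Besides the shell and the picture viewer there is one more tool, called after "Emit:" as name(argument=value, ...), one argument or row to a line, values as JSON. step_arm: Moves the arm, as the interface text tells. Its arguments: {"type":"object","properties":{"commands":{"type":"array","items":{"type":"array","items":{"type":"number"}}},"jaw":{"type":"number"},"grip_force":{"type":"number"}},"required":["commands"]}

```bash
mkdir -p pics; ls; python3 - <<'E'
from station import telemetry, optics, manip
import cv2
s=telemetry.sense();print({k:s[k] for k in('t','tcp_pos','tool_rot','force','finger_gap')})
for n in("scene","side","wrist"):
    p=optics.camera_params(n);print(n,p)
    cv2.imwrite(f"pics/{n}0.png",optics.snapshot(n)[:,:,::-1])
E
```

```text
pics
{'t': 0.0, 'tcp_pos': array([6.24231150e-01, 1.89051004e-04, 2.04740168e-01]), 'tool_rot': array([1.37113276e-04, 7.07860123e-01, 1.51406987e-04, 7.06352606e-01]), 'force': array([-0.46559078, -0.44003993, -0.30793594]), 'finger_gap': 1.0008524324321142}
scene {'mtx': array([[422.89146545,   0.        , 252.47360111],
       [  0.        , 422.89146545, 190.40748071],
       [  0.        ,   0.        ,   1.        ]]), 'k1': -0.13871683726909226, 'origin': array([1.10013882, 0.90842885, 0.74597068]), 'attitude': array([ 0.24435919,  0.84189373, -0.46498366, -0.12366784])}
side {'mtx': array([[434.7828068 ,   0.        , 254.94999541],
       [  0.        , 434.7828068 , 193.95542083],
       [  0.        ,   0.        ,   1.        ]]), 'k1': -0.01023057639928092, 'origin': array([0.24374216, 0.92070727, 0.92272544]), 'attitude': array([-0.14252822,  0.89795416, -0.41010353,  0.07196617])}
wrist {'mtx': array([[335.51522941,   0.        , 251.07896676],
       [  0.        , 335.51522941, 197.10450661],
       [  0.        ,   0.        ,   1.        ]]), 'k1': -0.09906121236876991, 'origin': array([0.62503576, 0.08365864, 0.37236952]), 'attitude': array([ 9.86518303e-01, -2.06132437e-04, -6.22880447e-04,  1.63649648e-01])}
```

View pics/scene0.png

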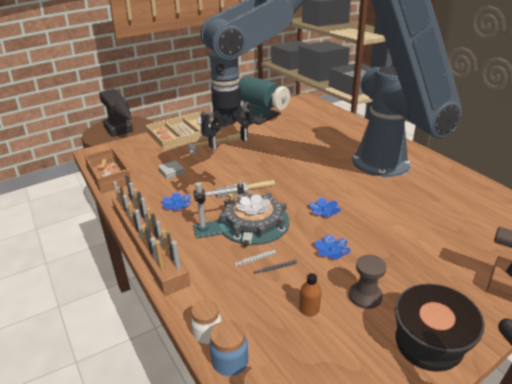

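View pics/side0.png

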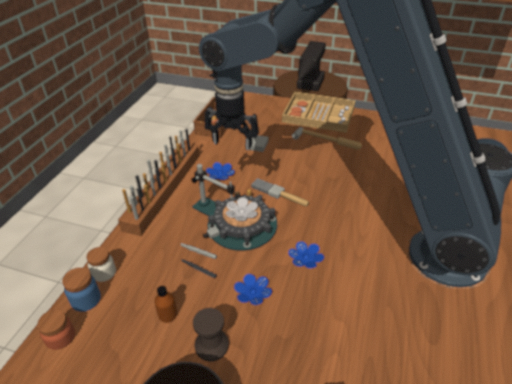

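View pics/wrist0.png

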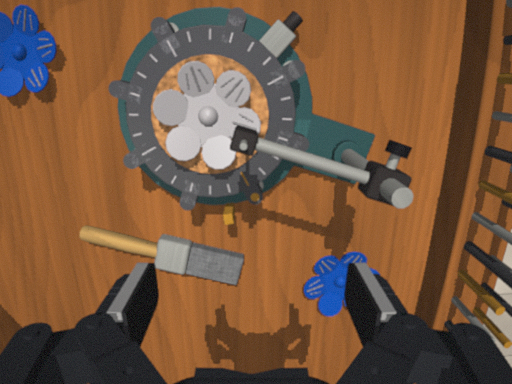

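```bash
cat > h.py <<'E'
import numpy as np,cv2
from scipy.spatial.transform import Rotation as R
def ray(p,uv):
    m=p['mtx'];d=np.array([(uv[0]-m[0,2])/m[0,0],(uv[1]-m[1,2])/m[1,1]]);x=d.copy()
    for _ in range(30): x=d/(1+p['k1']*(x@x))
    return R.from_quat(p['attitude']).apply([x[0],x[1],1.])
def onz(p,uv,z):
    d=ray(p,uv);o=p['origin'];return o+d*(z-o[2])/d[2]
def proj(p,X):
    c=R.from_quat(p['attitude']).inv().apply(np.atleast_2d(X)-p['origin']);x=c[:,:2]/c[:,2:]
    x=x*(1+p['k1']*(x**2).sum(1,keepdims=True))
    return x*[p['mtx'][0,0],p['mtx'][1,1]]+p['mtx'][:2,2]
E
python3 - <<'E'
import cv2
im=cv2.imread('pics/wrist0.png')
cv2.imwrite('pics/w0c.png',cv2.resize(im[0:240,90:330],None,fx=2.5,fy=2.5,interpolation=cv2.INTER_CUBIC))
E
```

```text
(no output)
```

View pics/w0c.png

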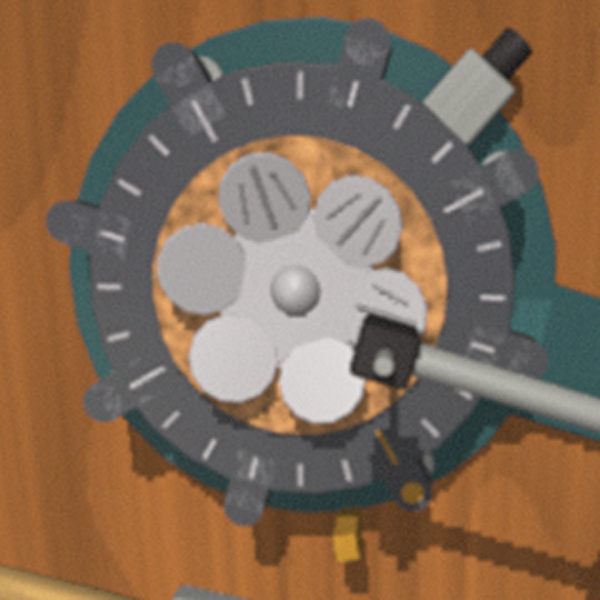

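```bash
python3 - <<'E'
from station import optics
from h import *
from scipy.optimize import least_squares
p=optics.camera_params('wrist')
pts=[(368,42),(180,68),(70,222),(103,402),(245,503),(412,490),(527,350),(513,173)]
P=np.array([onz(p,(u/2.5+90,v/2.5),.048) for u,v in pts])[:,:2]
f=least_squares(lambda a:np.hypot(*(P-a[:2]).T)-a[2],[.58,.25,.092]);c=f.x[:2]
print(f.x,f.fun*1e3); a=np.degrees(np.arctan2(*(P-c).T[::-1]));print(a, a%45)
for n,uv,z in(('index',(347,520),.046),('pad',(300,285),.051),('dishboss',(296,290),.068),('post',None,0)):
    if uv:
        X=onz(p,(uv[0]/2.5+90,uv[1]/2.5),z)[:2]; d=X-c;print(n,X,np.hypot(*d),np.degrees(np.arctan2(d[1],d[0])))
X=onz(p,(400,195),.16)[:2];d=X-c;print('post',X,np.hypot(*d),np.degrees(np.arctan2(d[1],d[0])))
E
```

```text
[0.5856381  0.0543746  0.09055545] [ 0.93612751 -0.91535036 -0.07476025  0.91466845 -0.85877769  0.44792824
 -0.21751351 -0.23232239]
[  72.9010501   117.07861562  162.882791   -151.91048651 -106.76521133
  -61.87394011  -14.69352791   28.11343297] [27.9010501  27.07861562 27.882791   28.08951349 28.23478867 28.12605989
 30.30647209 28.11343297]
index [ 0.60155215 -0.03972443] 0.09543523630719884 -80.40095797533448
pad [0.58616669 0.05652976] 0.0022190399473082387 76.21926964203973
dishboss [0.58673326 0.05621446] 0.0021411288734982555 59.23731473801784
post [0.72632066 0.01262725] 0.14674611651203917 -16.52818036781866
```

```bash
python3 - <<'E'
from station import optics
from h import *
p=optics.camera_params('wrist')
for n,uv,z in(('brush handle end',(83,233),.012),('ferrule',(165,243),.01),('bristle',(238,270),.01),('idx',(90+347/2.5,545/2.5),.046)):print(n,onz(p,uv,z).round(3))
c=np.array([.5856,.0544])
L=np.array([[*(c+.092*np.array([np.cos(a),np.sin(a)])),.048] for a in np.radians(28+45*np.arange(8))])
ring=np.array([[*(c+.056*np.array([np.cos(a),np.sin(a)])),.051] for a in np.linspace(0,6.28,24)])
for n,(x0,y0,x1,y1) in dict(scene=(180,170,310,260),side=(180,150,300,260)).items():
    q=optics.camera_params(n);im=cv2.imread(f'pics/{n}0.png');big=cv2.resize(im[y0:y1,x0:x1],None,fx=5,fy=5,interpolation=cv2.INTER_CUBIC)
    for i,u in enumerate(proj(q,np.vstack([L,ring]))):
        cv2.circle(big,tuple(int(v) for v in ((u-[x0,y0])*5+2)),3,(0,255,0) if i!=6 else (0,0,255),-1)
    cv2.imwrite(f'pics/{n}chk.png',big)
E
```

```text
brush handle end [ 0.421 -0.085  0.012]
ferrule [ 0.521 -0.099  0.01 ]
bristle [ 0.608 -0.136  0.01 ]
idx [ 0.601 -0.051  0.046]
```

View pics/scenechk.png

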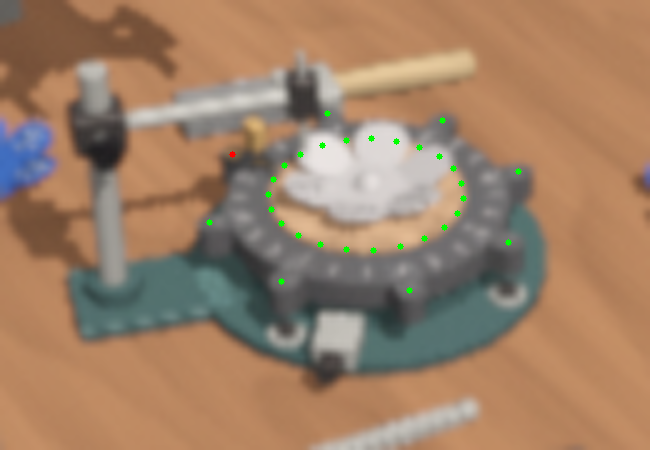

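View pics/sidechk.png

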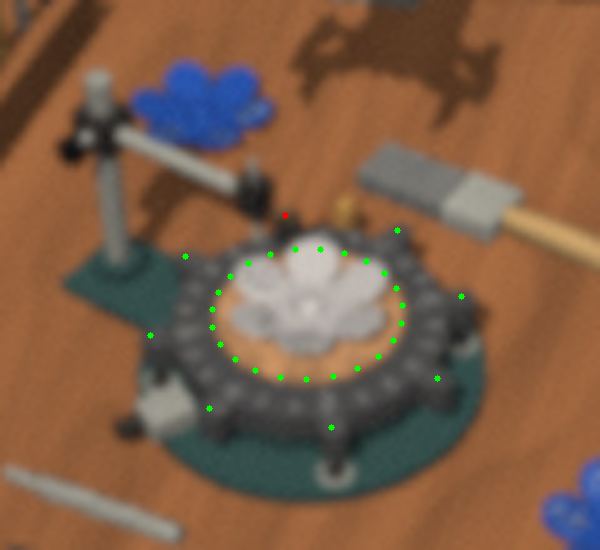

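```bash
python3 - <<'E'
from station import optics
from h import *
p=optics.camera_params('wrist')
c=np.array([.586,.0565])
for u,v in((204,122),(463,200),(148,377),(111,236),(253,468)):
    d=onz(p,(u/2.5+90,v/2.5),.048)[:2]-c;print(np.hypot(*d).round(4),np.degrees(np.arctan2(d[1],d[0]))%45)
E
```

```text
0.0677 29.5754476286848
0.0684 26.69470879548034
0.0711 29.720228273700798
0.0739 30.128093083956173
0.0762 28.184934369363134
```

Emit:
step_arm(
  commands=[
    [0,-0.003,-0.016,0.1],
    [0,-0.006,-0.033,0.2],
    [0,-0.01,-0.05,0.31],
    [0,-0.013,-0.067,0.42],
    [0,-0.016,-0.084,0.53],
    [0,-0.019,-0.101,0.64],
    [0,-0.019,-0.101,0.698],
    [0,-0.019,-0.101,0.698],
  ],
  jaw=0,
  grip_force=20,
)

```text
t: 0.82
tcp_pos: [0.5222, -0.0189, 0.205]
tool_rot: [0.242, 0.665, -0.242, 0.663]
force: [0.9, -0.4, -0.1]
finger_gap: 0.001
```

```bash
python3 - <<'E'
from station import optics
from h import *
p=optics.camera_params('wrist');im=optics.snapshot('wrist')[:,:,::-1];cv2.imwrite('pics/w1.png',im)
big=cv2.resize(im,None,fx=1.5,fy=1.5)
c=np.array([.586,.0565])
A=np.radians(28.5+45*np.arange(8))
def circ(r,z,A):return np.c_[c[0]+r*np.cos(A),c[1]+r*np.sin(A),0*A+z]
P=np.vstack([circ(.1,.048,A),circ(.056,.051,np.linspace(0,6.28,30)),circ(.082,.048,np.linspace(0,6.28,60))])
for u in proj(p,P): cv2.circle(big,tuple(int(v*1.5) for v in u),2,(0,255,0),-1)
cv2.imwrite('pics/w1o.png',big)
E
```

```text
(no output)
```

View pics/w1o.png

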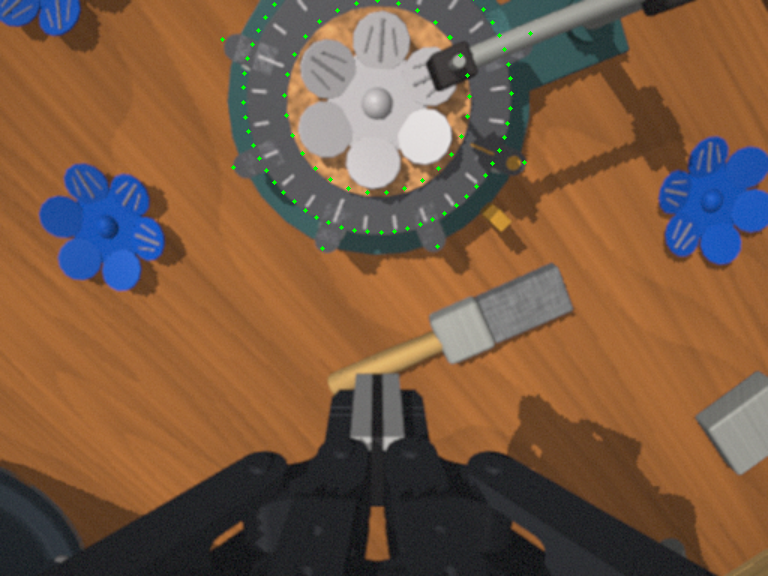

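Emit:
step_arm(
  commands=[
    [0.02,0,0,0],
    [0.04,0,0,0],
    [0.06,0,0,0],
    [0.08,0,0,0],
    [0.1,0,0,0],
    [0.12,0,0,0],
    [0.135,0,0,0],
    [0.135,0,0,0],
  ],
)

```text
t: 1.53
tcp_pos: [0.5216, -0.0184, 0.0672]
tool_rot: [0.241, 0.667, -0.241, 0.662]
force: [-0.3, 0.1, -0.3]
finger_gap: -0.004
```

```bash
python3 - <<'E'
from station import optics,telemetry
from h import *
print(telemetry.sense()['tcp_pos'])
for n in('wrist','side'):
    im=optics.snapshot(n)[:,:,::-1];cv2.imwrite(f'pics/{n}2.png',im if n=='wrist' else cv2.resize(im[110:280,150:330],None,fx=4,fy=4,interpolation=cv2.INTER_CUBIC)[:600])
E
```

```text
[ 0.5215915  -0.01843567  0.06722828]
```

View pics/wrist2.png

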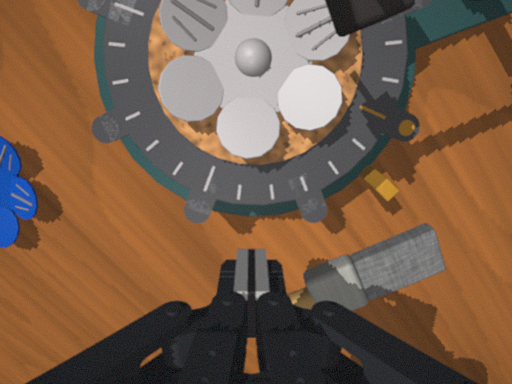

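View pics/side2.png

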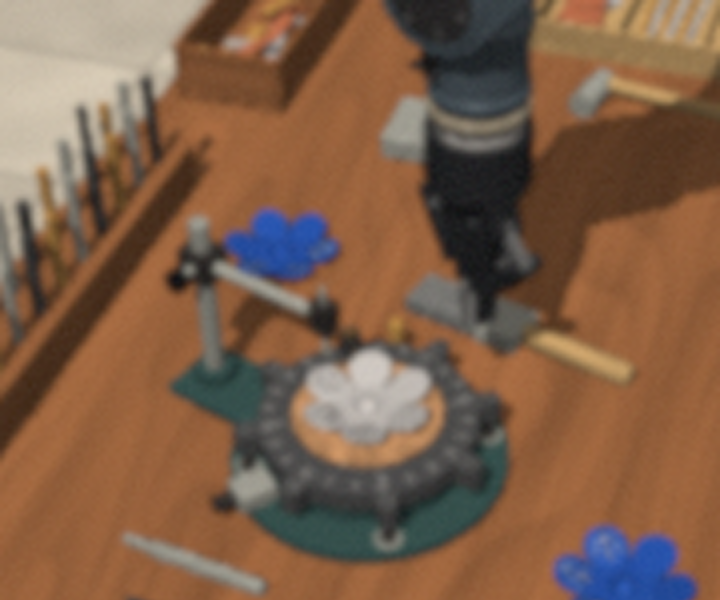

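```bash
python3 - <<'E'
from station import optics,telemetry
from h import *
p=optics.camera_params('wrist');s=telemetry.sense();r=R.from_quat(s['tool_rot']);t=s['tcp_pos']
print(r.as_matrix().round(3))
for o in([0,0,0],[0,.011,0],[0,-.011,0],[0,.011,.0145],[0,.011,-.0145]):print(o,proj(p,t+r.apply(o)))
E
```

```text
[[-0.002  0.641  0.767]
 [ 0.001  0.767 -0.641]
 [-1.    -0.001 -0.002]]
[0, 0, 0] [[250.42432142 242.63714067]]
[0, 0.011, 0] [[250.39918262 224.4132617 ]]
[0, -0.011, 0] [[250.44881305 260.10050362]]
[0, 0.011, 0.0145] [[277.08411857 224.38956511]]
[0, 0.011, -0.0145] [[223.7201     224.40262873]]
```

```bash
python3 - <<'E'
from station import optics,telemetry
from h import *
s=telemetry.sense();r=R.from_quat(s['tool_rot']);t=s['tcp_pos']
for n,(x0,y0) in dict(side=(240,170),wrist=(200,220)).items():
    p=optics.camera_params(n);im=optics.snapshot(n)[:,:,::-1];big=cv2.resize(im[y0:y0+60,x0:x0+100],None,fx=7,fy=7,interpolation=cv2.INTER_CUBIC)
    for o,c in(([0,0,0],(0,0,255)),([0,.011,0],(0,255,0)),([0,-.011,0],(0,255,0)),([0,.011,.0145],(255,0,0)),([0,.011,-.0145],(255,0,0)),([-.02,.011,0],(0,255,255)),([-.01,.011,0],(0,255,255))):
        u=(proj(p,t+r.apply(o))[0]-[x0,y0]+.5)*7;cv2.circle(big,tuple(int(v) for v in u),4,c,-1)
    cv2.imwrite(f'pics/{n}3.png',big)
a=cv2.imread('pics/side3.png');b=cv2.imread('pics/wrist3.png');cv2.imwrite('pics/c3.png',cv2.resize(np.vstack([a,b]),(583,600*700//840+100)))
E
```

```text
(no output)
```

View pics/c3.png

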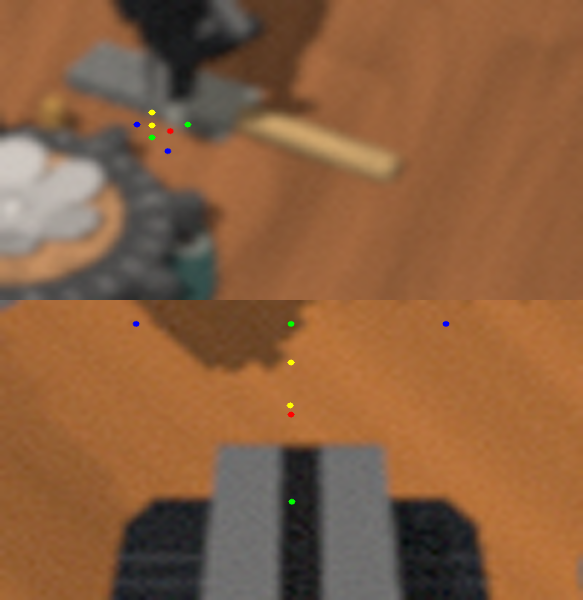

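```bash
python3 - <<'E'
from station import optics,telemetry
from h import *
s=telemetry.sense();r=R.from_quat(s['tool_rot']);t=s['tcp_pos']
out=[]
for n in('side','scene'):
    p=optics.camera_params(n);im=optics.snapshot(n)[:,:,::-1]
    u0=proj(p,t)[0].astype(int);x0,y0=u0-[30,35]
    big=cv2.resize(im[y0:y0+60,x0:x0+60],None,fx=9,fy=9,interpolation=cv2.INTER_CUBIC)[:, :]
    for o,c in(([0,0,0],(0,0,255)),([-.019,0,0],(0,255,255)),([-.038,0,0],(0,255,0))):
        u=(proj(p,t+r.apply(o))[0]-[x0,y0]+.5)*9;cv2.circle(big,tuple(int(v) for v in u),3,c,-1)
    out.append(big)
cv2.imwrite('pics/c4.png',cv2.resize(np.hstack(out),(800,400)))
E
```

```text
(no output)
```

View pics/c4.png

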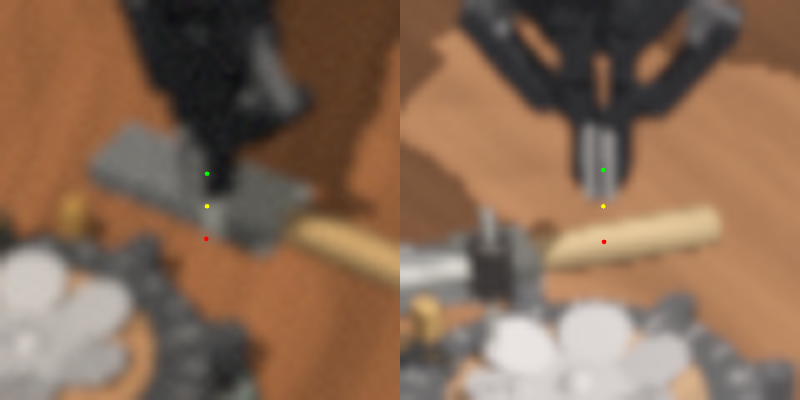

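Emit:
step_arm(
  commands=[
    [0.008,0,0,0],
    [0.016,0,0,0],
    [0.024,0,0,0],
    [0.03,0,0,0],
    [0.03,0,0,0],
  ],
)

```text
t: 2.25
tcp_pos: [0.5229, -0.0188, 0.0396]
tool_rot: [0.241, 0.665, -0.241, 0.664]
force: [-1.7, -0.3, 0.3]
finger_gap: 0.002
```

```bash
cat > look.py <<'E'
from station import optics,telemetry
from h import *
import sys
k=sys.argv[1]
s=telemetry.sense();r=R.from_quat(s['tool_rot']);t=s['tcp_pos'];print(s['t'],t,s['force'])
d=t[:2]-[.586,.0565];print('r',np.hypot(*d),'ang',np.degrees(np.arctan2(d[1],d[0]))%360)
out=[]
for n in('wrist','scene'):
    p=optics.camera_params(n);im=optics.snapshot(n)[:,:,::-1]
    if n=='wrist': big=cv2.resize(im[0:320,30:480],(450,320));
    else:
        big=cv2.resize(im[150:260,200:320],(350,320),interpolation=cv2.INTER_CUBIC)
        u=(proj(p,t)[0]-[200,150]+.5)*2.91;cv2.circle(big,tuple(int(v) for v in u),2,(0,0,255),-1)
    out.append(big)
cv2.imwrite(f'pics/L{k}.png',np.hstack(out))
E
python3 look.py 1
```

```text
2.25 [ 0.52289005 -0.01882527  0.03958682] [-1.68977302 -0.31659277  0.29424975]
r 0.09826882687834901 ang 230.04263294650318
```

View pics/L1.png

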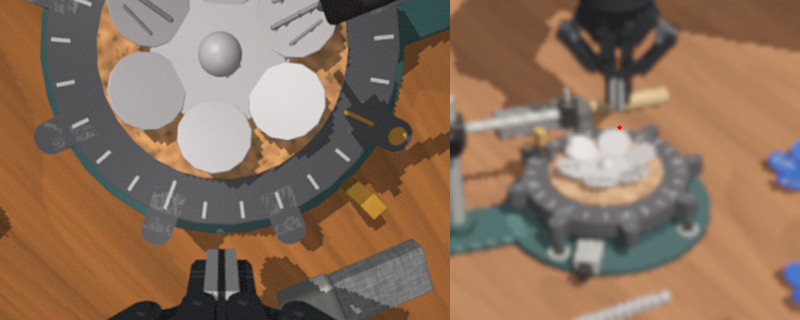

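Emit:
step_arm(
  commands=[
    [0,0,-0.003,0],
    [0,0,-0.006,0],
    [0,0,-0.009,0],
    [0,0,-0.012,0],
    [0,0,-0.015,0],
    [0,0,-0.016,0],
    [0,0,-0.017,0],
    [0,0,-0.017,0],
  ],
)

```text
t: 3.02
tcp_pos: [0.5105, -0.0079, 0.0407]
tool_rot: [0.241, 0.665, -0.241, 0.665]
force: [-0.3, -0.4, 0.4]
finger_gap: 0.001
```

```bash
python3 look.py 2
```

```text
3.0167 [ 0.51051724 -0.00794281  0.04069765] [-0.29734097 -0.44290347  0.39148089]
r 0.09924979598359539 ang 220.48877985014414
```

View pics/L2.png

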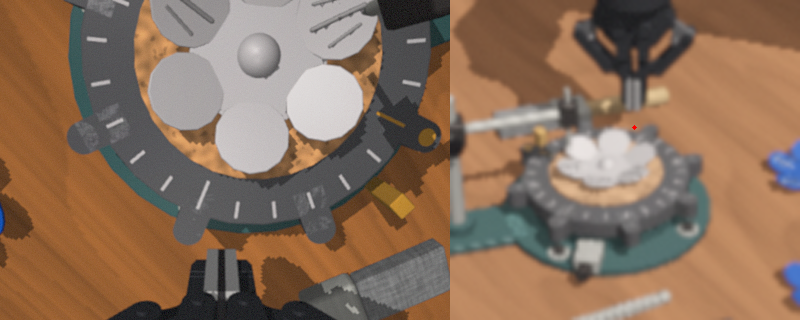

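Emit:
step_arm(
  commands=[
    [0,0,0.003,0],
    [0,0,0.006,0],
    [0.003,0,0.01,0],
    [0.008,0,0.012,0],
    [0.013,0,0.012,0],
    [0.018,0,0.012,0],
    [0.02,0,0.012,0],
    [0.02,0,0.012,0],
  ],
)

```text
t: 3.78
tcp_pos: [0.5192, -0.0156, 0.0198]
tool_rot: [0.241, 0.665, -0.241, 0.664]
force: [-0.2, 0.7, -0.8]
finger_gap: -0.001
```

```bash
python3 look.py 3; python3 - <<'E'
from station import optics,telemetry
from h import *
s=telemetry.sense();r=R.from_quat(s['tool_rot']);t=s['tcp_pos']
p=optics.camera_params('scene');im=optics.snapshot('scene')[:,:,::-1]
x0,y0=220,160
big=cv2.resize(im[y0:y0+60,x0:x0+70],None,fx=10,fy=10,interpolation=cv2.INTER_CUBIC)
for d in(0,5,10,15,20,25,30):
  for y in(.011,):
    u=(proj(p,t+r.apply([-d*1e-3,y,0]))[0]-[x0,y0]+.5)*10;cv2.circle(big,tuple(int(v) for v in u),2,(0,0,255) if d%10 else (0,255,0),-1)
cv2.imwrite('pics/c5.png',big)
E
```

```text
3.7833 [ 0.51921776 -0.01562723  0.01976727] [-0.22804912  0.74624787 -0.84070035]
r 0.09829651648961121 ang 227.20355359188193
```

View pics/c5.png

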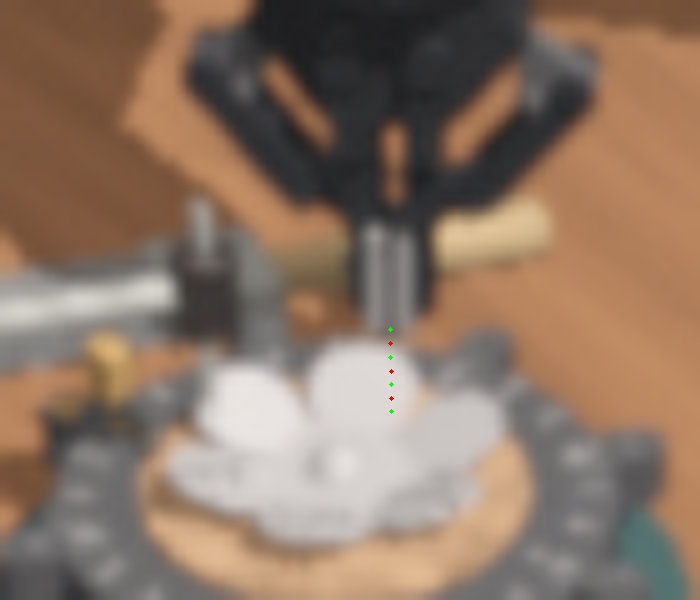

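View pics/L3.png

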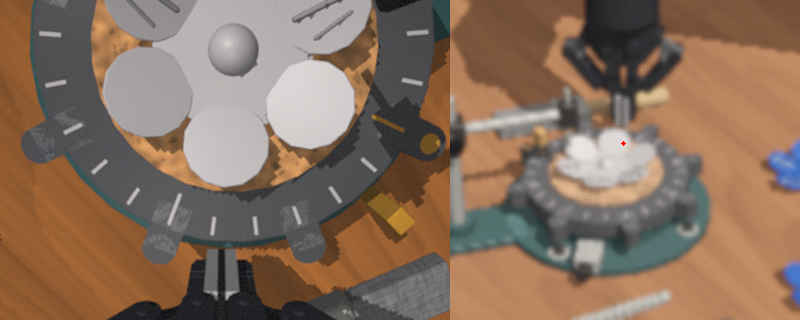

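Emit:
step_arm(
  commands=[
    [-0.005,0,-0.002,0],
    [-0.01,0,-0.005,0],
    [-0.01,0,-0.008,0],
    [-0.01,0,-0.011,0],
    [-0.01,0,-0.014,0],
    [-0.01,0,-0.017,0],
    [-0.01,0,-0.02,0],
    [-0.01,0,-0.02,0],
  ],
)

```text
t: 4.6
tcp_pos: [0.5036, -0.0024, 0.0305]
tool_rot: [0.241, 0.665, -0.241, 0.664]
force: [-0.1, -0.1, -0.6]
finger_gap: -0.001
```

```bash
python3 look.py 4
```

```text
4.6 [ 0.50356774 -0.00235827  0.0304754 ] [-0.14637822 -0.08878115 -0.55675266]
r 0.10128857074640542 ang 215.5275896644844
```

View pics/L4.png

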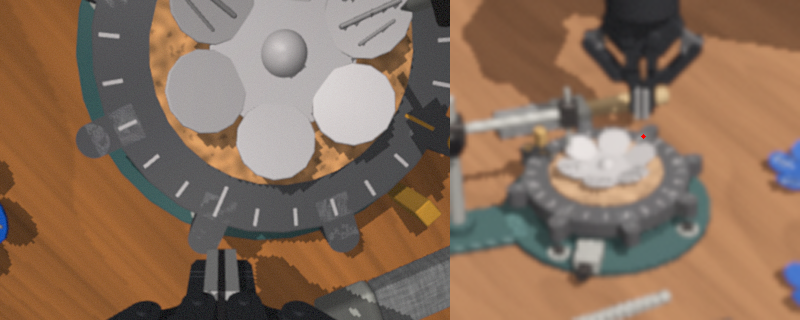

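Emit:
step_arm(
  commands=[
    [0,0,0.004,0],
    [0,0,0.008,0],
    [0,0,0.012,0],
    [0,0,0.016,0],
    [0.003,0,0.018,0],
    [0.007,0,0.019,0],
    [0.01,0,0.019,0],
    [0.01,0,0.019,0],
  ],
)

```text
t: 5.37
tcp_pos: [0.5183, -0.0149, 0.0197]
tool_rot: [0.241, 0.665, -0.241, 0.664]
force: [-0.3, 0.8, -0.5]
finger_gap: -0.0
```

```bash
python3 - <<'E'
from station import optics,telemetry
from h import *
s=telemetry.sense();r=R.from_quat(s['tool_rot']);t=s['tcp_pos'];c=np.array([.586,.0565])
d=t[:2]-c;print(s['t'],t,s['force'],np.hypot(*d),np.degrees(np.arctan2(d[1],d[0]))%360)
p=optics.camera_params('wrist');im=optics.snapshot('wrist')[:,:,::-1];cv2.imwrite('pics/w5raw.png',im)
x0,y0=170,180;S=6
big=cv2.resize(im[y0:y0+95,x0:x0+130],None,fx=S,fy=S,interpolation=cv2.INTER_CUBIC)
def dot(X,col):
    for u in proj(p,X):
        cv2.circle(big,tuple(int(v) for v in (u-[x0,y0]+.5)*S),3,col,-1)
A=np.radians(np.arange(200,260,2));dot(np.c_[c[0]+.082*np.cos(A),c[1]+.082*np.sin(A),0*A+.048],(0,255,0))
dot(np.c_[c[0]+.1*np.cos(A),c[1]+.1*np.sin(A),0*A+.048],(0,200,255))
for dd in(20,25,30,35):dot(t+r.apply([-dd*1e-3,.011,0]),(0,0,255))
cv2.imwrite('pics/w5.png',big)
E
```

```text
5.3667 [ 0.51830762 -0.01488141  0.01965777] [-0.30787537  0.7927142  -0.50514364] 0.09837461468542988 226.5194553371138
```

View pics/w5.png

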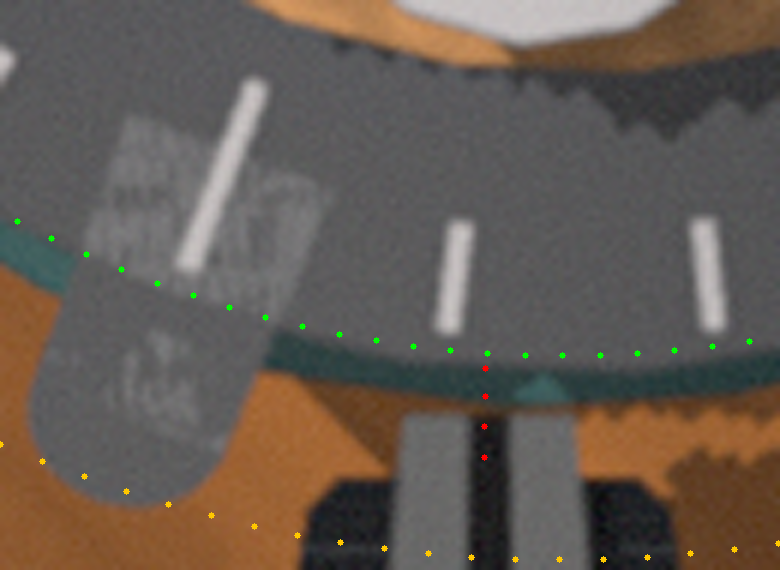

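Emit:
step_arm(
  commands=[
    [0.002,0.001,0,0],
    [0.004,0.001,0,0],
    [0.006,0.001,0,0],
    [0.009,0.001,0,0],
    [0.012,0.001,0,0],
    [0.012,0.001,0,0],
  ],
)

```text
t: 5.92
tcp_pos: [0.5186, -0.0139, 0.0073]
tool_rot: [0.241, 0.666, -0.241, 0.664]
force: [-0.3, 0.7, 0.1]
finger_gap: -0.003
```

```bash
python3 look.py 6
```

```text
5.9167 [ 0.51856625 -0.01394172  0.00731757] [-0.2777033   0.71227111  0.09670964]
r 0.09751587838418681 ang 226.24979890480788
```

View pics/L6.png

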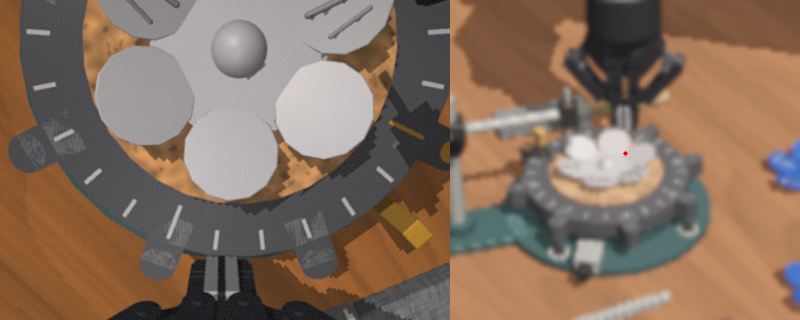

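```bash
cat > plan.py <<'E'
from station import telemetry
from h import *
import sys
end=float(sys.argv[1]);n=int(sys.argv[2]) if len(sys.argv)>2 else 8
c=np.array([.586,.0565]);s=telemetry.sense();r=R.from_quat(s['tool_rot']);t=s['tcp_pos'];d=t[:2]-c
a0=np.degrees(np.arctan2(d[1],d[0]))%360;M=r.as_matrix();yaw=np.degrees(np.arctan2(M[1,1],M[0,1]))
print('t',s['t'],'pos',t.round(4),'r',np.hypot(*d).round(4),'a0',a0.round(2),'yaw+180',yaw+180,'F',s['force'].round(1))
for a in np.linspace(a0,end,n+1)[1:]:
    T=np.array([*(c+.0975*np.array([np.cos(np.radians(a)),np.sin(np.radians(a))])),.0075])
    print((r.inv().apply(T-t)).round(4),'turn',np.radians(yaw+180-a).round(3))
E
python3 plan.py 218
```

```text
t 6.0167 pos [ 0.5188 -0.014   0.0077] r 0.0974 a0 226.37 yaw+180 230.11008153462316 F [0.3 1.2 0.4]
[ 0.0002  0.     -0.0018] turn 0.084
[ 0.0002  0.0002 -0.0036] turn 0.102
[ 0.0002  0.0004 -0.0053] turn 0.12
[ 0.0002  0.0006 -0.0071] turn 0.138
[ 0.0002  0.0009 -0.0088] turn 0.157
[ 0.0002  0.0012 -0.0106] turn 0.175
[ 0.0002  0.0015 -0.0124] turn 0.193
[ 0.0002  0.0019 -0.0141] turn 0.211
```

Emit:
step_arm(
  commands=[
    [0,0,-0.002,0.05],
    [0,0,-0.004,0.09],
    [0,0,-0.005,0.12],
    [0,0.001,-0.007,0.14],
    [0,0.001,-0.009,0.16],
    [0,0.001,-0.011,0.175],
    [0,0.0015,-0.0125,0.193],
    [0,0.002,-0.014,0.21],
  ],
)

```text
t: 6.68
tcp_pos: [0.5119, -0.0064, 0.008]
tool_rot: [0.308, 0.635, -0.31, 0.637]
force: [1.0, -12.8, -3.3]
finger_gap: -0.004
```

```bash
python3 look.py 7; python3 plan.py 211
```

```text
6.6833 [ 0.51190742 -0.00640912  0.00804628] [  0.95402332 -12.75700028  -3.25064348]
r 0.09719705650665958 ang 220.33328772976373
t 6.7833 pos [ 0.511  -0.0053  0.008 ] r 0.0972 a0 219.51 yaw+180 218.08164941089692 F [ 0.8 -5.1 -0.6]
[ 0.0005 -0.0004 -0.0018] turn -0.006
[ 0.0005 -0.0003 -0.0036] turn 0.012
[ 0.0005 -0.0003 -0.0054] turn 0.031
[ 0.0005 -0.0002 -0.0072] turn 0.049
[ 0.0005 -0.0001 -0.009 ] turn 0.068
[ 0.0005  0.     -0.0108] turn 0.086
[ 0.0005  0.0002 -0.0126] turn 0.105
[ 0.0005  0.0004 -0.0144] turn 0.124
```

View pics/L7.png

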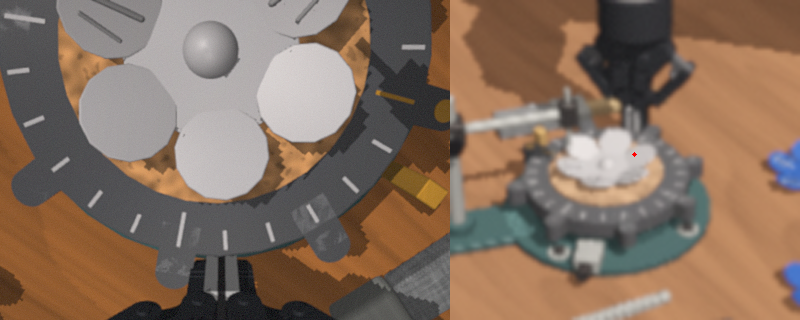

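Emit:
step_arm(
  commands=[
    [0,0,-0.002,0],
    [0,0,-0.0036,0.012],
    [0,0,-0.0054,0.03],
    [0,0,-0.0072,0.05],
    [0,0,-0.009,0.07],
    [0,0,-0.0108,0.086],
    [0,0,-0.0126,0.105],
    [0,0.0004,-0.0144,0.124],
  ],
)

```text
t: 7.45
tcp_pos: [0.5016, 0.007, 0.0079]
tool_rot: [0.348, 0.615, -0.349, 0.615]
force: [-0.8, 0.6, -0.3]
finger_gap: -0.001
```

```bash
cat > polar.py <<'E'
from station import optics,telemetry
from h import *
import sys
def polar(im,p,c=(.586,.0565)):
    A=np.radians(np.arange(0,360,.5));Rr=np.arange(.058,.102,.001)
    a,rr=np.meshgrid(A,Rr);X=np.c_[c[0]+(rr*np.cos(a)).ravel(),c[1]+(rr*np.sin(a)).ravel(),np.full(a.size,.048)]
    u=proj(p,X).reshape(*a.shape,2).astype(np.float32)
    return cv2.remap(im,u[...,0],u[...,1],cv2.INTER_LINEAR,borderValue=(255,0,255))
def lobephase(pol):
    # bright ticks: r 64-78 ; phase mod 15
    g=cv2.cvtColor(pol,cv2.COLOR_BGR2GRAY).astype(float);hsv=cv2.cvtColor(pol,cv2.COLOR_BGR2HSV)
    w=((g>140)&(hsv[...,1]<60))[6:20].sum(0);A=np.radians(np.arange(0,360,.5))
    return np.degrees(np.angle((w*np.exp(1j*24*A)).sum()))/24%15, abs((w*np.exp(1j*24*A)).sum())/max(1,w.sum())
if __name__=='__main__':
    k=sys.argv[1];p=optics.camera_params('wrist');im=optics.snapshot('wrist')[:,:,::-1];cv2.imwrite(f'pics/W{k}.png',im)
    pol=polar(im,p);print('tick phase mod15',lobephase(pol))
    P=cv2.resize(pol,(720,132));
    for a in range(0,360,15):cv2.line(P,(2*a,0),(2*a,5 if a%45 else 12),(0,255,255),1)
    sc=optics.snapshot('scene')[150:260,200:320,::-1];sc=cv2.resize(sc,(360,330),interpolation=cv2.INTER_CUBIC)
    wi=cv2.resize(im[0:320],(512*330//320*1,330))[:, :360] if 0 else cv2.resize(im[:,60:460],(360,330))
    cv2.imwrite(f'pics/P{k}.png',np.vstack([P,np.hstack([wi,sc])]))
E
python3 polar.py 8; python3 plan.py 203
```

```text
tick phase mod15 (np.float64(14.365385782105253), np.float64(0.875756253700206))
t 7.55 pos [0.5017 0.007  0.0079] r 0.0978 a0 210.45 yaw+180 210.9690984362363 F [-0.5 -0.2 -0.8]
[ 0.0004  0.0003 -0.0016] turn 0.025
[ 0.0004  0.0003 -0.0032] turn 0.042
[ 0.0004  0.0004 -0.0048] turn 0.058
[ 0.0004  0.0005 -0.0063] turn 0.074
[ 0.0004  0.0007 -0.0079] turn 0.09
[ 0.0004  0.0008 -0.0095] turn 0.107
[ 0.0004  0.001  -0.0111] turn 0.123
[ 0.0004  0.0012 -0.0126] turn 0.139
```

View pics/P8.png

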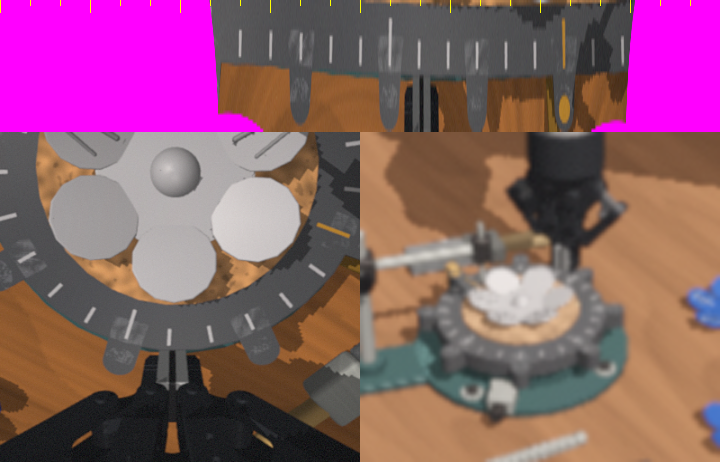

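Emit:
step_arm(
  commands=[
    [0,0,-0.0016,0.025],
    [0,0,-0.0032,0.042],
    [0,0,-0.0048,0.058],
    [0,0.0005,-0.0063,0.074],
    [0,0.0007,-0.008,0.09],
    [0,0.0008,-0.0095,0.107],
    [0,0.001,-0.011,0.123],
    [0,0.001,-0.0126,0.139],
  ],
)

```text
t: 8.22
tcp_pos: [0.4967, 0.0165, 0.008]
tool_rot: [0.389, 0.589, -0.391, 0.591]
force: [-0.3, -6.9, -1.2]
finger_gap: -0.003
```

```bash
python3 plan.py 195; python3 - <<'E'
from polar import *
p=dict(mtx=np.array([[335.51522941,0,251.07896676],[0,335.51522941,197.10450661],[0,0,1]]),k1=-0.09906121,origin=np.array([.62503576,.08365864,.37236952]),attitude=[9.86518303e-01,-2.06132437e-04,-6.22880447e-04,1.63649648e-01])
pol=polar(cv2.imread('pics/wrist0.png'),p);print(lobephase(pol));P=cv2.resize(pol,(720,132))
cv2.imwrite('pics/P0.png',P)
E
```

```text
t 8.2167 pos [0.4967 0.0165 0.008 ] r 0.0979 a0 204.12 yaw+180 202.99525477070227 F [-0.3 -6.9 -1.2]
[ 0.0005  0.0004 -0.0019] turn 0.0
[ 0.0005  0.0004 -0.0039] turn 0.02
[ 0.0005  0.0005 -0.0058] turn 0.04
[ 0.0004  0.0005 -0.0078] turn 0.06
[ 0.0004  0.0007 -0.0097] turn 0.08
[ 0.0004  0.0009 -0.0116] turn 0.1
[ 0.0004  0.0011 -0.0136] turn 0.12
[ 0.0004  0.0013 -0.0155] turn 0.14
(np.float64(13.856985060162058), np.float64(0.6353332442912886))
```

View pics/P0.png

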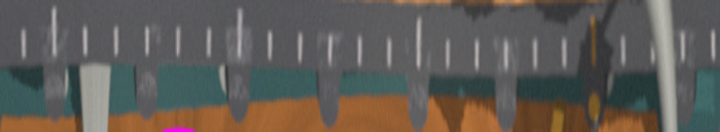

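Emit:
step_arm(
  commands=[
    [0,0,-0.002,0],
    [0,0,-0.004,0.02],
    [0,0.0005,-0.0058,0.04],
    [0,0.0005,-0.0078,0.06],
    [0,0.0007,-0.0097,0.08],
    [0,0.0009,-0.0116,0.1],
    [0,0.0011,-0.0136,0.12],
    [0,0.0013,-0.0155,0.14],
  ],
)

```text
t: 8.88
tcp_pos: [0.4916, 0.0319, 0.0079]
tool_rot: [0.43, 0.56, -0.432, 0.561]
force: [0.5, -0.7, 0.1]
finger_gap: 0.002
```

```bash
python3 polar.py 9; python3 plan.py 188
```

```text
tick phase mod15 (np.float64(14.513193815012478), np.float64(0.9179649742470821))
t 8.9833 pos [0.4915 0.0318 0.0079] r 0.0977 a0 194.63 yaw+180 194.9649441469356 F [-0.8 -0.5  1.2]
[ 0.0004  0.0002 -0.0014] turn 0.02
[ 0.0004  0.0002 -0.0028] turn 0.035
[ 0.0004  0.0003 -0.0042] turn 0.049
[ 0.0004  0.0004 -0.0056] turn 0.064
[ 0.0004  0.0005 -0.007 ] turn 0.078
[ 0.0004  0.0006 -0.0084] turn 0.093
[ 0.0004  0.0007 -0.0098] turn 0.107
[ 0.0004  0.0009 -0.0112] turn 0.122
```

View pics/P9.png

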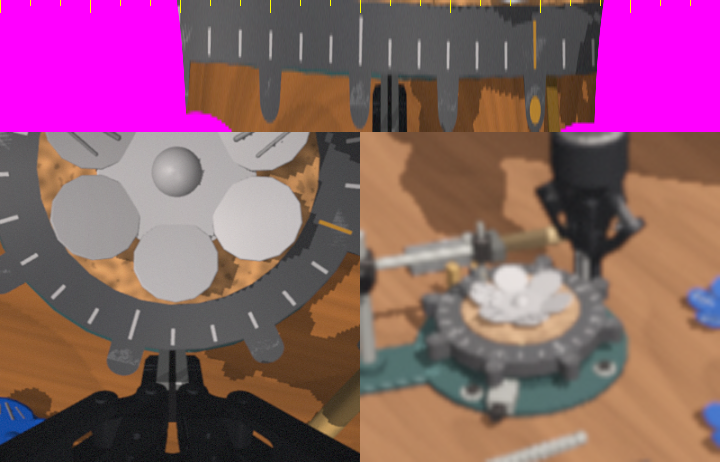

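Second click: the brass lobe is at 535/2 ≈ 267.5° (was 297°), with two clicks' travel of 30°. Continuing.

Emit:
step_arm(
  commands=[
    [0,0,-0.0014,0.02],
    [0,0,-0.003,0.035],
    [0,0,-0.0042,0.049],
    [0,0.0004,-0.0056,0.064],
    [0,0.0005,-0.007,0.078],
    [0,0.0006,-0.0084,0.093],
    [0,0.0007,-0.0098,0.107],
    [0,0.0009,-0.0112,0.122],
  ],
)

```text
t: 9.65
tcp_pos: [0.4895, 0.0417, 0.0079]
tool_rot: [0.463, 0.532, -0.466, 0.534]
force: [-0.4, -6.9, 0.7]
finger_gap: -0.002
```

```bash
python3 plan.py 181
```

```text
t 9.65 pos [0.4895 0.0417 0.0079] r 0.0976 a0 188.74 yaw+180 187.919233807506 F [-0.4 -6.9  0.7]
[ 0.0004  0.0001 -0.0017] turn 0.002
[ 0.0004  0.0001 -0.0033] turn 0.019
[ 0.0004  0.0002 -0.0049] turn 0.036
[ 0.0004  0.0003 -0.0066] turn 0.053
[ 0.0003  0.0004 -0.0082] turn 0.07
[ 0.0003  0.0005 -0.0099] turn 0.087
[ 0.0003  0.0006 -0.0115] turn 0.104
[ 0.0003  0.0008 -0.0132] turn 0.121
```

Emit:
step_arm(
  commands=[
    [0,0,-0.0017,0.002],
    [0,0,-0.0033,0.02],
    [0,0,-0.005,0.036],
    [0,0.0003,-0.0066,0.053],
    [0,0.0004,-0.0082,0.07],
    [0,0.0005,-0.01,0.087],
    [0,0.0006,-0.0115,0.104],
    [0,0.0008,-0.0132,0.121],
  ],
)

```text
t: 10.32
tcp_pos: [0.4882, 0.0553, 0.0078]
tool_rot: [0.495, 0.503, -0.497, 0.505]
force: [-0.2, 0.8, 0.4]
finger_gap: 0.001
```

```bash
python3 polar.py 10; python3 plan.py 174
```

```text
tick phase mod15 (np.float64(14.458973202720225), np.float64(0.9116570632357681))
t 10.4167 pos [0.4883 0.0553 0.0078] r 0.0977 a0 180.71 yaw+180 180.978358778768 F [-0.4 -0.2 -0.7]
[ 0.0003  0.0002 -0.0014] turn 0.019
[ 0.0003  0.0003 -0.0029] turn 0.034
[ 0.0003  0.0003 -0.0043] turn 0.049
[ 0.0003  0.0004 -0.0057] turn 0.063
[ 0.0003  0.0005 -0.0071] turn 0.078
[ 0.0003  0.0006 -0.0085] turn 0.093
[ 0.0003  0.0008 -0.01  ] turn 0.107
[ 0.0003  0.0009 -0.0114] turn 0.122
```

View pics/P10.png

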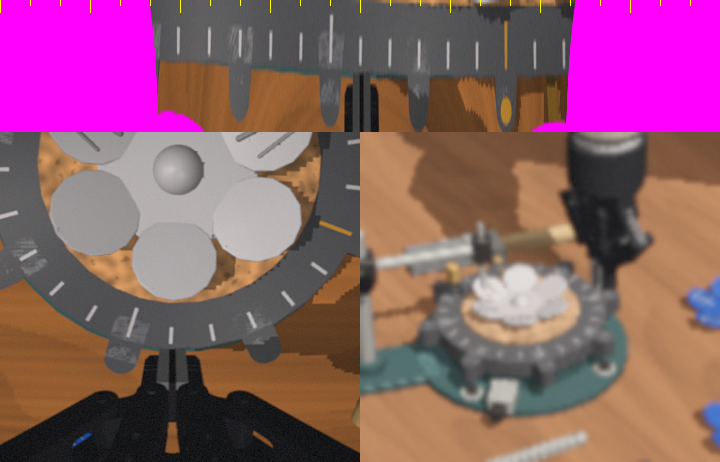

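Third click: the brass lobe is at 253°. Now the fourth.

Emit:
step_arm(
  commands=[
    [0,0,-0.0014,0.019],
    [0,0,-0.003,0.034],
    [0,0.0003,-0.0043,0.049],
    [0,0.0004,-0.0057,0.063],
    [0,0.0005,-0.0071,0.078],
    [0,0.0006,-0.0085,0.093],
    [0,0.0008,-0.01,0.107],
    [0,0.0009,-0.0114,0.122],
  ],
)

```text
t: 11.08
tcp_pos: [0.4885, 0.0654, 0.0077]
tool_rot: [-0.524, -0.472, 0.528, -0.474]
force: [-1.5, -6.9, 1.5]
finger_gap: -0.001
```

```bash
python3 plan.py 166.5
```

```text
t 11.0833 pos [0.4885 0.0654 0.0077] r 0.0979 a0 174.81 yaw+180 173.9464668388515 F [-1.5 -6.9  1.5]
[ 0.0002  0.0004 -0.0018] turn 0.003
[ 0.0002  0.0004 -0.0035] turn 0.021
[ 0.0002  0.0005 -0.0053] turn 0.039
[ 0.0002  0.0006 -0.0071] turn 0.057
[ 0.0002  0.0007 -0.0088] turn 0.076
[ 0.0002  0.0008 -0.0106] turn 0.094
[ 0.0002  0.001  -0.0124] turn 0.112
[ 0.0002  0.0012 -0.0141] turn 0.13
```

Emit:
step_arm(
  commands=[
    [0,0.0004,-0.0018,0.003],
    [0,0.0004,-0.0035,0.021],
    [0,0.0005,-0.0053,0.039],
    [0,0.0006,-0.0071,0.057],
    [0,0.0007,-0.0088,0.076],
    [0,0.0008,-0.0106,0.094],
    [0,0.001,-0.0124,0.112],
    [0,0.0012,-0.014,0.13],
  ],
)

```text
t: 11.75
tcp_pos: [0.4913, 0.0797, 0.0076]
tool_rot: [-0.554, -0.436, 0.557, -0.439]
force: [0.9, -0.5, -0.8]
finger_gap: 0.0
```

```bash
python3 polar.py 11; python3 plan.py 170
```

```text
tick phase mod15 (np.float64(14.387562953183167), np.float64(0.885614725224847))
t 11.85 pos [0.4913 0.0796 0.0076] r 0.0975 a0 166.29 yaw+180 166.4896083917742 F [-0.1 -1.1  0.4]
[0.0001 0.     0.0008] turn -0.005
[0.0002 0.     0.0016] turn -0.013
[0.0002 0.     0.0024] turn -0.021
[0.0002 0.0001 0.0032] turn -0.029
[0.0002 0.0001 0.0039] turn -0.037
[0.0002 0.0001 0.0047] turn -0.045
[0.0002 0.0002 0.0055] turn -0.053
[0.0002 0.0002 0.0063] turn -0.061
```

View pics/P11.png

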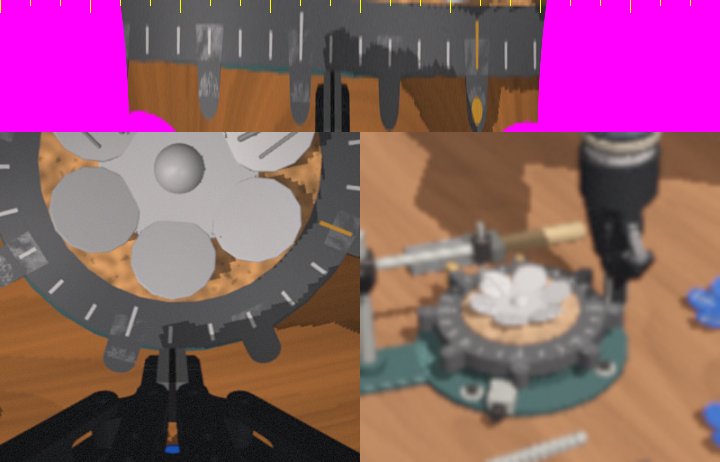

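Fourth click: the brass lobe is at 238°, down from 297°. Centring in the gap, then lifting straight up.

Emit:
step_arm(
  commands=[
    [0,0,0.002,0],
    [0,0,0.005,0],
    [0,-0.001,0.007,0],
    [-0.01,-0.001,0.007,0],
    [-0.03,-0.001,0.007,0],
    [-0.05,-0.001,0.007,0],
    [-0.075,-0.001,0.007,0],
    [-0.1,-0.001,0.007,0],
  ],
)

```text
t: 12.52
tcp_pos: [0.4881, 0.0735, 0.1091]
tool_rot: [-0.553, -0.436, 0.557, -0.439]
force: [1.0, 0.6, -0.5]
finger_gap: -0.001
```

Emit:
step_arm(
  commands=[
    [-0.02,0,0,0],
    [-0.04,-0.005,0,0],
    [-0.06,-0.015,0,0],
    [-0.08,-0.025,0,0],
    [-0.09,-0.03,0,0],
    [-0.09,-0.03,0,0],
    [-0.09,-0.03,0,0],
    [-0.09,-0.03,0,0],
  ],
)

```text
t: 13.18
tcp_pos: [0.459, 0.081, 0.1985]
tool_rot: [-0.553, -0.437, 0.558, -0.439]
force: [-0.3, 0.1, -0.5]
finger_gap: 0.0
```

```bash
python3 polar.py 12; python3 - <<'E'
from station import telemetry,optics
from h import *
s=telemetry.sense();print(s['t'],s['tcp_pos'],s['force'])
p=optics.camera_params('wrist');im=optics.snapshot('wrist')[:,:,::-1]
cv2.imwrite('pics/Wend.png',im);np.set_printoptions(suppress=True)
sd=optics.snapshot('side')[:,:,::-1];cv2.imwrite('pics/Send.png',np.hstack([cv2.resize(cv2.imread('pics/side0.png')[130:280,120:330],(400,286)),cv2.resize(sd[130:280,120:330],(400,286))]))
E
```

```text
tick phase mod15 (np.float64(14.164826358072734), np.float64(0.9272935039744316))
13.2833 [0.45890847 0.08094454 0.19797824] [-0.05189619 -0.24420708 -0.4078765 ]
```

View pics/P12.png

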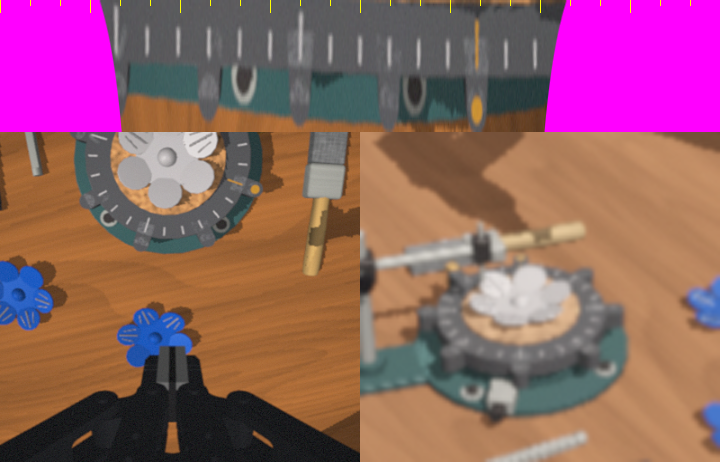

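View pics/Wend.png

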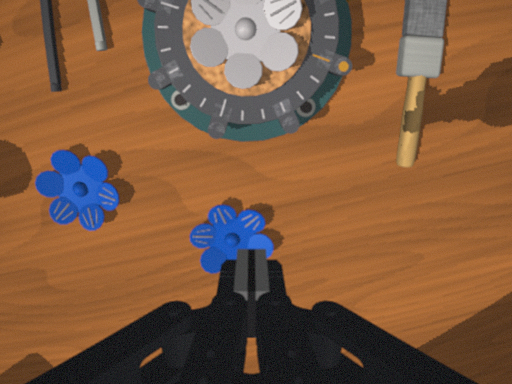

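View pics/Send.png

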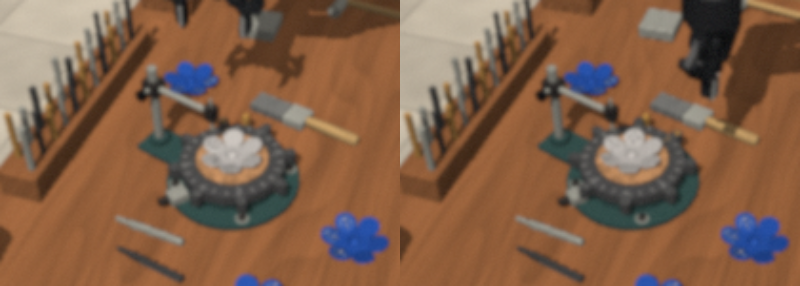

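```bash
python3 -c "
from station import manip,telemetry
print(manip.sign_off(),telemetry.sense()['t'])"
```

```text
the job is handed in; nothing more can be done
the job is handed in; nothing more can be done
```

I turned the dial four clicks clockwise with the shut fingertip against one lobe on the robot's side. I then backed off into the gap, lifted the hand clear and handed the job in at about 13 s of the 48 s allowed.

- **Dial position:** in the pictures the brass lobe went from about 297° to 282°, 267.5°, 253° and finally 238°. That is 59–60° of turn. The tick lines sit within about 0.3° of where they stood at the start, so the dial is at rest in a stop.
- **Force:** the highest reading I saw was about 13 N, at the first click. It was near zero once the hand was lifted.
- **Dish and tools:** the dish stayed level and centred on its pad as it turned with the dial. I judged this by eye and did not measure how far the dish itself turned. The brush and both punches look unmoved. The stake, oil bottle and hammer were not compared one by one at the end.
- **Disagreement:** the visible fingertips sit about 29 mm behind the reported tool point, as seen in two cameras. At the heights planned from the reported tool point the finger touched no lobe, which confirmed this. I lowered the reported tool point to about 8 mm above the bench, which put the real tips at about 37 mm, and contact then came where expected.

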